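Mesh a splined drive stub into a gear unit and hold it home

ROBOT

A 6-joint arm with a two-finger parallel gripper is mounted at the origin on the work surface. World frame = base frame: x ahead of the robot, y to its left, z up, the work surface at z = 0. Lengths are in m, angles in rad, forces in N, time in s.
With the tool pointing down it reaches from about 0.35 to 0.975 m from the base axis. Payload 4.9 kg.
Tool frame: the origin (TCP) lies midway between the tips of the shut fingers; the grasp point (between the pads) lies 19 mm behind it; z points along the fingers, y is the direction in which the jaws open and shut (so a half turn about z gives the same grasp; the last joint's range is limited). The gripper opens to 85 mm and grips with 20 to 120 N. Pads are 22 mm wide; open, the fingers measure 114 mm over their backs; the gripper's body (76 mm by 85 mm) begins 54 mm behind the grasp point. The pads swing forward as they close: fully open they stand 13 mm farther back than shut.
Start: joints at [-1.416, 0.053, 1.613, -0, 1.476, -0.119], TCP at [0.169, -0.602, 0.231] pointing down, gripper open.
Joint ranges: [-3.01, 3.01], [-1.01, 2.22], [0.06, 2.58], [-1.02, 4.17], [0.09, 2.62], [-3.14, 3.14]. Speed limits (rad/s): [2.57, 2.57, 3.14, 3.14, 3.14, 3.14].

INTERFACE

Orientations are given as a unit quaternion [w, x, y, z].
In Python, from plant import manip, cams gives the robot as it stands.
- The arm moves only by the tool jog_arm, never from a script. Its argument "targets" is a list of rows, each a list of 4 numbers: the shift along the tool's x, y, z in m, then the turn about the tool's z in degrees. A call has 1 to 5 rows; each row is the pose to reach, as a shift and turn from the pose commanded when the call began, along the tool's axes at that moment; what a row does not reach only later rows make up. A row lasts 1/12 s, in which the tool goes at most 41.7 mm and 7.16 degrees, less where a joint would pass 70% of its speed; a pose out of reach is approached as far as the arm can. A call with a gripper value outside its range is refused whole. "fingers" is the opening, from 0 (shut) to 1 (fully open), set as the call begins (left out, the last holds). The fingers move at their own pace and stop on an object; the grip force is fixed at half the most. Time passes only in rows, so rows that repeat a pose let the fingers close. It gives the time, the measured TCP pose, the force and the opening at its end, in the units of the state.
- manip.state(): the state, without advancing time (a new reading comes with each control period).
- cams.grab_frame(name): name is "side" or "top" or "wrist"; returns the picture (400x640x3 uint8, red, green, blue); there is no depth.
- cams.get_calibration(name): a dict with "camera_matrix" (3x3 intrinsics, pixels), "distortion" ([k1, k2, p1, p2, k3] as OpenCV has them; the pictures are not rectified), "cam_to_world" (4x4, takes a point from camera to world coordinates). Camera axes: x right, y up, looking along -z (the intrinsics and any distortion apply to the point x, -y, -z); pixel columns grow to the right and rows downward; lengths in m; the calibration is good to about 2 mm. A picture is of the moment at which its call begins: read the wrist's pose just before it. get_calibration takes no time and is no camera call; for the wrist camera it gives the pose at the moment of the call.
- manip.job_done(): hands the job in, once; it reports no verdict.
The state is a dict: "time": time; "joint_pos": joint angles; "joint_vel": joint speeds; "joint_efforts": joint torques, N m; "tool_pos": TCP position; "tool_rot": TCP orientation; "contact_force": force on the tool from outside, world axes, zero at the start; "ft_torque": the same for the moment, N m; "gripper_width": opening from 0.0 (shut) to 1.0 (fully open).
Only numpy, scipy, OpenCV 4.12 (cv2) and the standard library are available. Lean on these libraries where they do the work, as an engineer would, in place of code of your own. Each camera call takes 0.05 s, during which the arm holds its last target. There are 200 camera calls.

TASK

Make the gear unit safe at the key box: press the yellow key fully, then the blue key fully, one at a time, each springing back up, and leave the red key alone. Then lift the six-splined stub with the hexagonal shank out of the wooden stand, lower it into the brass-toothed hub of the gear unit, turn it until the splines mesh and push it fully home against the ejector spring, shoulder flange flush on the hub face. Finish while still holding it pressed home (let go and the spring lifts it); do not disturb the round stub and the other things lying about.

Things in the scene. Friction and masses are not known exactly. Their poses are not given: they have to be found in the camera images.
- yellow_key_top (a point): top centre of the yellow key: round spring push button, 28 mm across, on the key box. Presses straight down; travel 6 mm, about 5 N when fully down.
- blue_key_top (a point): top centre of the blue key, same kind, same row
- red_key_top (a point): top centre of the red key, same kind, same row; leave it alone
- key_box: flat grey key box 210 x 90 mm, 45 mm high, on the bench; origin at the centre of its underside. Its three keys stand in a row along its length (x), 65 mm apart, in any order
- yellow_key (a joint): travel of the yellow key: 0 up, 0.006 m fully down
- blue_key (a joint): travel of the blue key: 0 up, 0.006 m fully down
- red_key (a joint): travel of the red key: 0 up, 0.006 m fully down
- stub_grip (a point): centre of the hexagonal shank of the splined stub (silver, loose, 0.3 to 0.45 kg). The shank is 34 mm across flats and 60 mm tall: its ends lie 30 mm above and below this point. z is up along the stub. Flat faces look along x and every 60 degrees from it (grasp across two opposite flats). The stub's lowest point is 70 mm below this point
- stub_shoulder (a point): centre of the underside of the stub's round shoulder flange (49 mm across, 8 mm thick), 38 mm below stub_grip, same axes. At the start the stub hangs by this face on the wooden stand. A small white line on the flange points along x
- splined_stub: the splined stub as a whole, origin at stub_shoulder, same axes. Below the flange six splines, one along x and one every 60 degrees (in line with the middles of the hexagon's flats), 34 mm across tips, 6.4 mm wide, 20 mm long; below those a round tapered pilot nose 21.6 mm across, 12 mm long
- stand: wooden stand 200 x 80 mm, 50 mm high, origin at the centre of its underside, with two round holes 110 mm apart along its length (x): the splined stub hangs in one, the round stub in the other. Lift a stub at least 35 mm to clear the hole
- round_stub_grip (a point): centre of the round shank (28 mm across, 50 mm tall) of the copper-coloured plain stub in the stand's other hole; leave it there
- hub_face (a point): centre of the top face of the splined hub (dark ring, 60 mm across, 37 mm bore) on the gear unit, 115 mm above the bench; z is up. The flange of the stub lies on this face when home. Unmeshed, the splines rest on the teeth with the flange about 18 mm above the face; meshed, the stub slides down
- hub: the hub (does not turn), origin 40 mm below hub_face, same axes. Six brass teeth point inward to a 24.8 mm circle, from 2 mm below the face down; between them six spline slots, one along x (white line on the face) and one every 60 degrees. Any of the six fits. Play of meshed splines: about 4 degrees either way, 1.4 mm sideways
- gear_unit: green gear unit 200 x 180 mm over its foot, 75 mm high, the hub on top at its centre; origin at the centre of its underside. A grey motor, 95 mm high, reaches out to 210 mm from the centre along its x (away from the robot)
- ejector (a joint): travel of the red spring plunger inside the hub: 0 up, about 0.013 m when the stub is fully home. The nose meets it with the flange 13 mm above the face; it pushes back with 6 N at first and 11 N when home, more than the stub's weight
- wrench: steel wrench lying on the bench, a bystander
- screwdriver: orange-handled screwdriver lying on the bench, a bystander
- bearing: steel bearing ring 70 mm across lying on the bench, a bystander
- oil_bottle: blue oil bottle 180 mm tall, a bystander
- spray_can: red spray can 120 mm tall, a bystander
- mug: white mug 90 mm tall, a bystander
There are look-alikes about, which are no part of the job. Of the things that look like the splined_stub, the largest one is meant.

How it is judged:
On the way, in this order (a step that is already met when the one before it is completed fails the run):
1. the yellow key alone is pressed fully (value of joint yellow_key above 0.0045 m and value of joint each of blue_key, red_key below 0.0015 m), for 0.05 s.
2. then, yellow having sprung back, the blue key alone is pressed fully (value of joint blue_key above 0.0045 m and value of joint each of yellow_key, red_key below 0.0015 m), for 0.05 s.
3. with all keys up, the splined stub is lifted clear of the stand (height (world z) of stub_shoulder above 0.085 m and value of joint each of yellow_key, blue_key, red_key below 0.0015 m), for 0.1 s.
At the end, for the whole second after the job is handed in: The splined stub is in the hub with its flange within 2 mm of the hub face, centred within 4 mm, upright within 4 degrees, the ejector pressed more than 10.5 mm, pushed on the hub with more than 6 N and still held by the fingers, at rest, with all keys up, through the last second (z of stub_shoulder in the frame of hub_face below 0.002 m and horizontal distance between stub_shoulder and hub_face below 0.004 m and angle between the z axis of stub_shoulder and the z axis of hub_face, either way round below 0.07 rad and value of joint ejector above 0.0105 m and contact force between the fingers and splined_stub above 2 N and contact force between splined_stub and hub above 6 N and linear speed of splined_stub below 0.02 m/s and value of joint each of yellow_key, blue_key, red_key below 0.0015 m); the arm keeps its last pose, push and grip.
It fails at once if the red key is pressed (value of joint red_key above 0.003 m).
It fails at once if two keys are down at once (value of joint each of yellow_key, blue_key above 0.003 m).
It fails at once if the round stub or another bystander is disturbed (moved more than 30 mm) (distance of any of round_stub_grip, wrench, screwdriver, bearing, oil_bottle, spray_can, mug from where it was at the start of the episode above 0.03 m).
It also fails if it takes over 56 s, if anything falls off the work surface, if the arm or the gripper's body presses on something with over 40 N, if the wrist force passes 120 N, or if a joint passes its speed limit or range.

## Working session

There is one attempt and no reset: what is moved stays moved. The work goes in short steps, Python scripts to look and compute and a tool call to move; the robot and the scene stay as the last step left them, time stands still between calls to the robot, and variables do not carry over. Pictures are saved under pics/ and viewed, about 8 in all and at most 12, crops included, and the job is handed in when it is done.

Besides the shell and the picture viewer there is one more tool, called after "Emit:" as a command line: name --pt "numbers of a row" for each row, then --argument value for the rest. jog_arm: Moves the arm, as the interface text tells. Its arguments: {"type":"object","properties":{"targets":{"type":"array"},"fingers":{"type":"number"}},"required":["targets"]}

```bash
ls; mkdir -p pics; cat > h.py <<'E'
import numpy as np, cv2
from plant import manip, cams
def grab(n,name):
    c=cams.get_calibration(n); im=cams.grab_frame(n); cv2.imwrite(f'pics/{name}.png',cv2.cvtColor(im,cv2.COLOR_RGB2BGR)); np.save(f'pics/{name}.npy',c,allow_pickle=True); return im,c
def load(name):
    return cv2.cvtColor(cv2.imread(f'pics/{name}.png'),cv2.COLOR_BGR2RGB), np.load(f'pics/{name}.npy',allow_pickle=True).item()
def ray(c,uv):
    K=np.array(c['camera_matrix'],float);d=np.array(c['distortion'],float);T=np.array(c['cam_to_world'])
    p=cv2.undistortPoints(np.array(uv,float).reshape(-1,1,2),K,d).reshape(-1,2)
    r=np.c_[p[:,0],-p[:,1],-np.ones(len(p))]
    return T[:3,3], r@T[:3,:3].T
def onz(c,uv,z):
    o,r=ray(c,uv); s=(np.asarray(z)-o[2])/r[:,2]; return o+r*s[:,None]
def proj(c,P):
    K=np.array(c['camera_matrix'],float);d=np.array(c['distortion'],float);T=np.linalg.inv(np.array(c['cam_to_world']))
    q=np.atleast_2d(P)@T[:3,:3].T+T[:3,3]; q=q*[1,-1,-1]
    return cv2.projectPoints(q.reshape(-1,1,3),np.zeros(3),np.zeros(3),K,d)[0].reshape(-1,2)
E
python3 - <<'E'
from h import *
for n in ['top','side']:
    im,c=grab(n,n+'0'); print(n,c)
print(manip.state())
E
```

```text
pics
top {'camera_matrix': array([[448.1313885 ,   0.        , 317.53903115],
       [  0.        , 448.1313885 , 209.80796668],
       [  0.        ,   0.        ,   1.        ]]), 'distortion': array([0.02369238, 0.        , 0.        , 0.        , 0.        ]), 'cam_to_world': array([[-0.00608731,  0.98119266, -0.19293497,  0.24749741],
       [-0.99994437, -0.00763478, -0.00727824, -0.02077598],
       [-0.00861437,  0.19287993,  0.98118455,  1.62801896],
       [ 0.        ,  0.        ,  0.        ,  1.        ]])}
side {'camera_matrix': array([[444.42667954,   0.        , 321.37383462],
       [  0.        , 444.42667954, 203.121624  ],
       [  0.        ,   0.        ,   1.        ]]), 'distortion': array([-0.05986578,  0.        ,  0.        ,  0.        ,  0.        ]), 'cam_to_world': array([[ 0.95037386,  0.18515449, -0.25001468,  0.21558083],
       [-0.31049662,  0.51404687, -0.79959219, -1.18642241],
       [-0.01952882,  0.83754023,  0.54602655,  0.90234655],
       [ 0.        ,  0.        ,  0.        ,  1.        ]])}
{'time': 0.1, 'joint_pos': array([-1.41599168e+00,  5.32815444e-02,  1.61418147e+00, -2.45029894e-06,
        1.47597796e+00, -1.19041343e-01]), 'joint_vel': array([ 0.00027078, -0.00229459, -0.00386157, -0.00104786, -0.00013112,
       -0.00035784]), 'joint_efforts': array([ 6.15610952e-04, -3.94907355e+01, -3.71362817e+01, -1.20818640e-04,
        3.95176045e-03, -1.57546697e-05]), 'tool_pos': array([ 0.16890923, -0.60115309,  0.23017691]), 'tool_rot': array([-9.23990736e-04,  9.90640244e-01,  1.36495618e-01, -1.77439763e-05]), 'contact_force': array([ 0.76556714, -0.08402539,  0.27349384]), 'ft_torque': array([-0.02129376,  0.00700872,  0.04321687]), 'gripper_width': 1.0011389017981287}
```

View pics/top0.png

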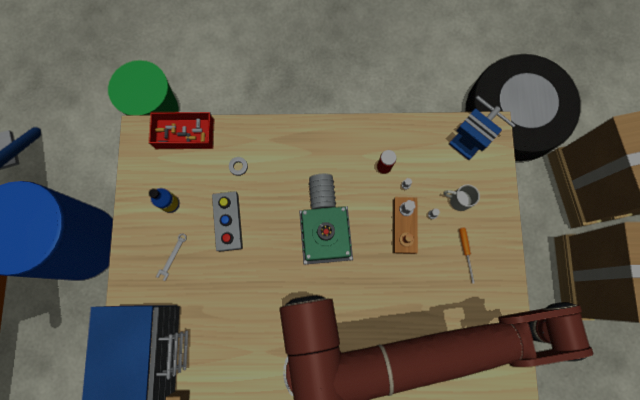

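View pics/side0.png

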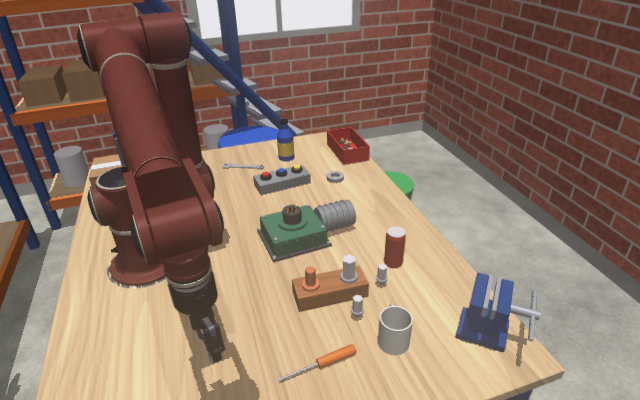

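Top view: keys are yellow (223,202), blue (225,220) and red (227,238). The hub is at (326,231), the splined stub in the stand at (408,207), and the round stub at (407,239). Small look-alikes stand at (406,184) and (433,214).

```bash
python3 - <<'E'
from h import *
from scipy.optimize import least_squares
t,ct=load('top0'); s,cs=load('side0')
def cen(im,box,f):
    x0,y0,x1,y1=box; h=cv2.cvtColor(im[y0:y1,x0:x1],cv2.COLOR_RGB2HSV).astype(int); m=f(h[...,0],h[...,1],h[...,2]); v,u=np.nonzero(m); return np.array([u.mean()+x0,v.mean()+y0]),m.sum()
Y=lambda h,s,v:(h>20)&(h<35)&(s>150)&(v>90)
B=lambda h,s,v:(h>100)&(h<130)&(s>150)
R=lambda h,s,v:((h<8)|(h>172))&(s>150)
for n,bt,bs,f in [('yel',(213,192,235,212),(288,160,305,176),Y),('blue',(213,210,236,230),(273,164,290,180),B),('red',(215,228,238,248),(257,168,274,186),R)]:
    a,na=cen(t,bt,f); b,nb=cen(s,bs,f)
    r=least_squares(lambda P:np.r_[proj(ct,P)[0]-a,proj(cs,P)[0]-b],[.5,.2,.06])
    print(n,a,na,b,nb,r.x,r.cost, onz(ct,a,[.055])[0])
for n,uv,z in [('hub',(326,231),.115),('splined top',(408,206),.118),('round',(406.5,239),.08),('standc',(405,225),.05),('lookA',(406,184),.05),('lookB',(433,214),.05),('spray',(387,158),.12),('mug',(466,196),.09),('motor',(321,190),.09)]:
    print(n,onz(ct,[uv],[z])[0])
for n,a,b in [('splined',(408,206),(349,259)),('hub',(326,231),(291,210))]:
    r=least_squares(lambda P:np.r_[proj(ct,P)[0]-a,proj(cs,P)[0]-b],[.5,.2,.06]);print(n,r.x,r.cost)
cw=cams.get_calibration('wrist'); T=np.array(cw['cam_to_world']); st=manip.state()
print(cw['camera_matrix'],cw['distortion']); 
from scipy.spatial.transform import Rotation as Ro
q=st['tool_rot']; Rt=Ro.from_quat(np.r_[q[1:],q[0]]).as_matrix(); print(Rt); print(Rt.T@(T[:3,3]-st['tool_pos']),Rt.T@T[:3,:3])
z=np.hstack([cv2.resize(t[180:270,195:265],None,fx=4,fy=4,interpolation=2),cv2.resize(t[180:270,280:450],None,fx=3,fy=4,interpolation=2)[:, :]])
E
```

```text
<stdin>:5: RuntimeWarning: Mean of empty slice.
  ret = ret.dtype.type(ret / rcount)
Traceback (most recent call last):
ValueError: Residuals are not finite in the initial point.
```

```bash
python3 - <<'E'
from h import *
from scipy.optimize import least_squares
t,ct=load('top0'); s,cs=load('side0')
def cen(im,box,f):
    x0,y0,x1,y1=box; h=cv2.cvtColor(im[y0:y1,x0:x1],cv2.COLOR_RGB2HSV).astype(int); m=f(h[...,0],h[...,1],h[...,2]); v,u=np.nonzero(m); return np.array([u.mean()+x0,v.mean()+y0]),m.sum()
Y=lambda h,s,v:(h>18)&(h<38)&(s>140)&(v>90)
B=lambda h,s,v:(h>100)&(h<130)&(s>120)
R=lambda h,s,v:((h<8)|(h>172))&(s>120)
for n,bt,bs,f in [('yel',(213,192,235,212),(288,160,305,176),Y),('blue',(213,210,236,230),(273,164,290,180),B),('red',(215,228,238,248),(257,168,274,186),R)]:
    a,na=cen(t,bt,f); b,nb=cen(s,bs,f)
    print(n,a,na,b,nb, onz(ct,a,[.055])[0])
    if nb: r=least_squares(lambda P:np.r_[proj(ct,P)[0]-a,proj(cs,P)[0]-b],[.5,.2,.06]);print(r.x,r.cost)
for n,uv,z in [('hub',(326,231),.115),('splined top',(408,206),.118),('round',(406.5,239),.08),('standc',(405,225),.05),('lookA',(406,184),.05),('lookB',(433,214),.05),('spray',(387,158),.12),('mug',(466,196),.09),('motor',(321,190),.09)]:
    print(n,onz(ct,[uv],[z])[0])
for n,a,b in [('splined',(408,206),(349,259)),('hub',(326,231),(291,210))]:
    r=least_squares(lambda P:np.r_[proj(ct,P)[0]-a,proj(cs,P)[0]-b],[.5,.2,.06]);print(n,r.x,r.cost)
cw=cams.get_calibration('wrist'); T=np.array(cw['cam_to_world']); st=manip.state()
print(cw['camera_matrix'],cw['distortion']); 
from scipy.spatial.transform import Rotation as Ro
q=st['tool_rot']; Rt=Ro.from_quat(np.r_[q[1:],q[0]]).as_matrix(); print(Rt); print(Rt.T@(T[:3,3]-st['tool_pos']),Rt.T@T[:3,:3])
E
```

```text
yel [223.25   201.4375] 48 [296.375  166.8125] 16 [0.5900987  0.32953879 0.055     ]
[0.58855643 0.32786079 0.06249592] 0.0006929939233177966
blue [224.55555556 219.22222222] 63 [281. 170.] 17 [0.5251782  0.32264426 0.055     ]
[0.52389399 0.32064492 0.0640487 ] 0.008519429918186288
red [226.125    237.265625] 64 [265.1        173.96666667] 30 [0.46033745 0.31486744 0.055     ]
[0.45917156 0.31319044 0.0628853 ] 0.0008682994010808579
hub [ 0.47116952 -0.03794458  0.115     ]
splined top [ 0.55531802 -0.319989    0.118     ]
round [ 0.44635959 -0.31706142  0.08      ]
standc [ 0.5003187  -0.31972892  0.05      ]
lookA [ 0.65050868 -0.32987668  0.05      ]
lookB [ 0.53933883 -0.42101744  0.05      ]
spray [ 0.72700096 -0.25392571  0.12      ]
mug [ 0.59513112 -0.52925109  0.09      ]
motor [ 0.62105169 -0.02201169  0.09      ]
splined [ 0.55921654 -0.32152159  0.11331505] 0.587710871555412
hub [ 0.47215699 -0.03806047  0.1144684 ] 0.06600818464946151
[[321.62158967   0.         316.50662118]
 [  0.         321.62158967 194.71909326]
 [  0.           0.           1.        ]] [0.01924831 0.         0.         0.         0.        ]
[[ 9.62737892e-01  2.70436071e-01 -2.87397166e-04]
 [ 2.70436136e-01 -9.62736185e-01  1.82584086e-03]
 [ 2.17085578e-04 -1.83552876e-03 -9.99998292e-01]]
[ 8.08753851e-02 -8.89462234e-05 -1.42895237e-01] [[-5.79759853e-05  9.49270932e-01  3.14459368e-01]
 [ 9.99999944e-01 -4.90184239e-05  3.32341020e-04]
 [ 3.30895972e-04  3.14459370e-01 -9.49270876e-01]]
```

Emit:
jog_arm --pt "0.0375 -0.0139 0 0" --pt "0.075 -0.0278 0 0" --pt "0.1125 -0.0417 0 0" --pt "0.15 -0.0556 0 0" --pt "0.1875 -0.0695 0 0" --fingers 1

```text
time: 0.52
tool_pos: [0.3317, -0.4826, 0.2308]
tool_rot: [-0.0, 0.991, 0.136, -0.0]
contact_force: [0.3, -0.6, 0.4]
gripper_width: 1.0
```

Emit:
jog_arm --pt "0.0375 -0.0139 0 0" --pt "0.075 -0.0278 0 0" --pt "0.1125 -0.0417 0 0" --pt "0.15 -0.0556 0 0" --pt "0.1875 -0.0695 0 0"

```text
time: 0.93
tool_pos: [0.4936, -0.3648, 0.2308]
tool_rot: [-0.0, 0.991, 0.137, -0.0]
contact_force: [0.1, -0.7, -0.2]
gripper_width: 1.004
```

Emit:
jog_arm --pt "0.0375 -0.0139 0 5" --pt "0.075 -0.0278 0 10" --pt "0.075 -0.0278 0 15.7" --pt "0.075 -0.0278 0 15.7" --pt "0.075 -0.0278 0 15.7"

```text
time: 1.35
tool_pos: [0.557, -0.3191, 0.2306]
tool_rot: [-0.0, 1.0, 0.001, -0.001]
contact_force: [0.2, 0.0, 0.9]
gripper_width: 0.999
```

```bash
python3 - <<'E'
from h import *
im,c=grab('wrist','w_stub'); print(proj(c,[[.557,-.319,.118],[.557,-.319,.058],[.447,-.317,.1]]))
u,v=proj(c,[.557,-.319,.1])[0].astype(int); print(u,v)
x0,y0=max(u-130,0),max(v-110,0); cr=im[y0:y0+200,x0:x0+260]; print(x0,y0)
cv2.imwrite('pics/w_stub_c.png',cv2.cvtColor(cv2.resize(cr,None,fx=3,fy=3,interpolation=cv2.INTER_CUBIC),cv2.COLOR_RGB2BGR))
E
```

```text
[[316.65860682 190.1527855 ]
 [316.66562529 172.19168838]
 [314.30656772 290.3389128 ]]
316 184
186 74
```

View pics/w_stub_c.png

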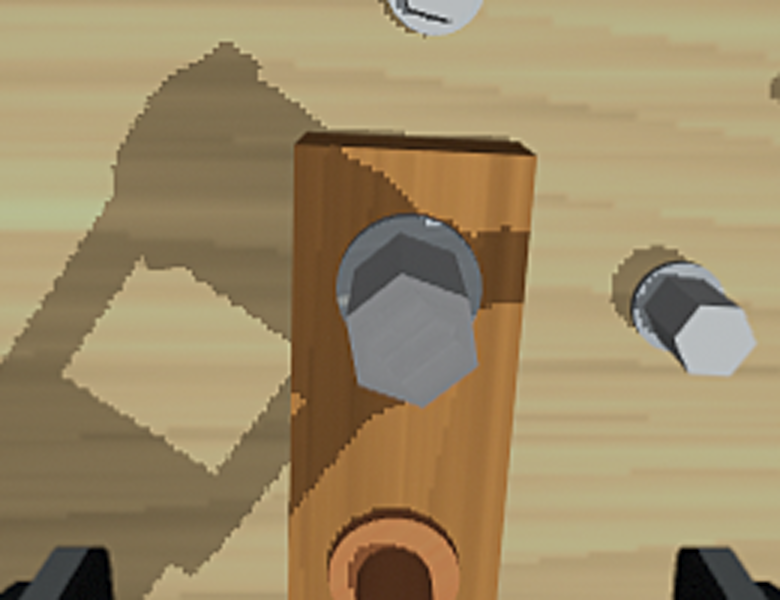

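The splined stub's hexagonal top shows vertices at crop pixels (407,272), (468,307), (477,365), (423,407), (358,378) and (347,315). The flange is around (410,288), and the white mark is near (432,221).

```bash
python3 - <<'E'
from h import *
im,c=load('w_stub')
V=np.array([(407,272),(468,307),(477,365),(423,407),(358,378),(347,315)],float)
uv=(V+.5)/3-.5+[186,74]
P=onz(c,uv,[.118]*6); C=P.mean(0); d=(P-C)[:,:2]; print(C,np.linalg.norm(d,axis=1)*1e3)
a=np.degrees(np.arctan2(d[:,1],d[:,0])); print(a); m=np.degrees(np.angle(np.mean(np.exp(6j*np.radians(a)))))/6
print('vertex angle mod60',m%60,'flat normals mod60',(m+30)%60)
F=(np.array([(337,283),(480,285)])+.5)/3-.5+[186,74]; print(onz(c,F,[.058]*2))
M=(np.array([(432,221),(343,299)])+.5)/3-.5+[186,74]; d=onz(c,M,[.058]*2)-C; print(np.degrees(np.arctan2(d[:,1],d[:,0])),d)
E
```

```text
[ 0.55935583 -0.32463384  0.118     ] [19.71631178 17.84495957 19.09184603 19.64116816 18.80962722 19.76500912]
[   5.55675955  -56.34024842 -110.97220195 -171.44754815  124.96729633
   67.63223973]
vertex angle mod60 6.567805014890003 flat normals mod60 36.567805014890006
[[ 0.56128088 -0.30021949  0.058     ]
 [ 0.56073667 -0.34816223  0.058     ]]
[-17.21513518  99.09127201] [[ 0.02288423 -0.00709048 -0.06      ]
 [-0.00359687  0.02247791 -0.06      ]]
```

Emit:
jog_arm --pt "-0.012 -0.0385 0 0" --pt "-0.024 -0.077 0 0" --pt "-0.036 -0.1155 0 0" --pt "-0.048 -0.154 0 0" --pt "-0.06 -0.1925 0 0"

```text
time: 1.82
tool_pos: [0.4956, -0.1266, 0.231]
tool_rot: [-0.0, 1.0, -0.001, -0.0]
contact_force: [0.9, 0.1, 0.6]
gripper_width: 1.0
```

Emit:
jog_arm --pt "-0.013 -0.0385 0 0" --pt "-0.025 -0.077 0 0" --pt "-0.025 -0.0885 0 0" --pt "-0.025 -0.0885 0 0"

```text
time: 2.15
tool_pos: [0.4715, -0.0372, 0.2315]
tool_rot: [0.0, 1.0, 0.002, 0.001]
contact_force: [-0.7, -0.2, 0.8]
gripper_width: 1.0
```

```bash
python3 - <<'E'
from h import *
print(manip.state()['tool_pos'])
im,c=grab('wrist','w_hub')
u,v=proj(c,[.472,-.038,.115])[0].astype(int); print(u,v)
x0,y0=max(u-80,0),max(v-65,0); cr=im[y0:y0+130,x0:x0+160]; print(x0,y0)
cv2.imwrite('pics/w_hub_c.png',cv2.cvtColor(cv2.resize(cr,None,fx=4,fy=4,interpolation=cv2.INTER_CUBIC),cv2.COLOR_RGB2BGR))
E
```

```text
[ 0.47145357 -0.03719756  0.23145101]
317 188
237 123
```

View pics/w_hub_c.png

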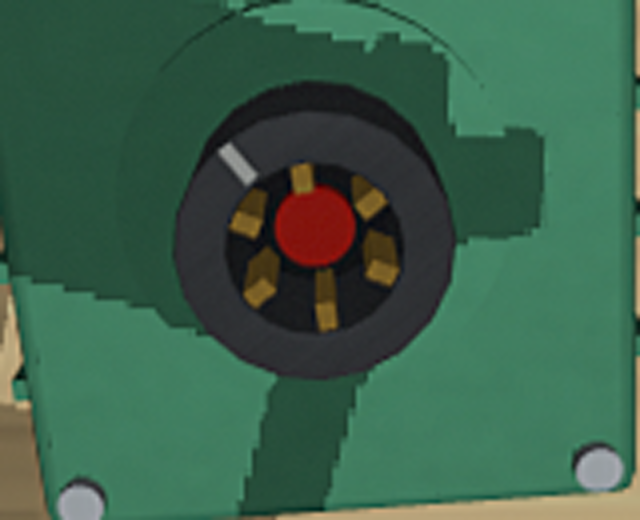

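The hub ring is centred near crop (315,245), its white line lies about (238,165), and the six brass teeth and red plunger are visible.

```bash
python3 - <<'E'
from h import *
im,c=load('w_hub'); x0,y0=237,123
cr=cv2.resize(im[y0:y0+130,x0:x0+160],None,fx=4,fy=4,interpolation=cv2.INTER_CUBIC)
h=cv2.cvtColor(cr,cv2.COLOR_RGB2HSV).astype(int)
W=lambda p:(np.array(p,float)+.5)/4-.5+[x0,y0]
# ring: grey low-sat mid value
m=((h[...,1]<70)&(h[...,2]>45)&(h[...,2]<75)).astype(np.uint8)
n,l,s,ce=cv2.connectedComponentsWithStats(m); k=1+np.argmax(s[1:,4]); print(s[k])
ct=max(cv2.findContours((l==k).astype(np.uint8),0,1)[0],key=len)
hull=cv2.convexHull(ct)[:,0]
def circ(uv,z):
    P=onz(c,uv,[z]*len(uv))[:,:2]; A=np.c_[2*P,np.ones(len(P))]; b=(P**2).sum(1); x=np.linalg.lstsq(A,b,rcond=None)[0]; return x[:2],np.sqrt(x[2]+x[:2]@x[:2])
C,r=circ(W(hull),.115); print('hub outer',C,r)
wm=((h[...,1]<60)&(h[...,2]>110)); wm[:, :200]=0; wm[:130]=0; wm[200:]=0; wm[:,300:]=0
v,u=np.nonzero(wm); P=onz(c,W(np.c_[u,v]),[.115]*len(u))[:,:2]; q=P.mean(0); _,_,Vt=np.linalg.svd(P-q); print('line',len(u),np.degrees(np.arctan2(*(q-C)[::-1])),np.degrees(np.arctan2(Vt[0,1],Vt[0,0])),np.linalg.norm(q-C))
g=((h[...,0]>12)&(h[...,0]<28)&(h[...,1]>120)&(h[...,2]>120)).astype(np.uint8); g[:100]=0;g[350:]=0;g[:,:200]=0;g[:,430:]=0
n,l,s,ce=cv2.connectedComponentsWithStats(g)
for i in range(1,n):
    if s[i,4]>100:
        d=onz(c,W(ce[i:i+1]),[.113])[0,:2]-C; print(s[i,4],ce[i],np.degrees(np.arctan2(d[1],d[0])),np.degrees(np.arctan2(d[1],d[0]))%60,np.linalg.norm(d))
E
```

```text
[  175   112   279   268 31626]
hub outer [ 0.47499602 -0.03578885] 0.029290144383506023
line 608 40.35694932013661 -141.0304170943394 0.024281395691393287
410 [301.97073171 179.43902439] 9.619962199785485 9.619962199785485 0.014915463943492633
359 [370.30362117 203.63231198] -51.014016317896214 8.985983682103786 0.015196647407440027
329 [245.7781155  224.36170213] 70.84053533495378 10.840535334953785 0.015174617961117243
289 [381.22491349 272.4982699 ] -111.1377722384028 8.862227761597197 0.015412058206096913
297 [259.3973064  292.32996633] 130.9318947597973 10.931894759797302 0.015409379047147962
287 [326.17073171 315.06271777] -169.98406471053116 10.015935289468842 0.015449707935351801
```

Emit:
jog_arm --pt "0.01175 -0.0365 0 0" --pt "0.0235 -0.073 0 0" --pt "0.03525 -0.1095 0 0" --pt "0.047 -0.146 0 0" --pt "0.05875 -0.1825 0 0" --fingers 0

```text
time: 2.62
tool_pos: [0.5326, 0.1435, 0.2312]
tool_rot: [0.0, 1.0, -0.001, 0.0]
contact_force: [0.0, -0.6, -0.2]
gripper_width: 0.301
```

Emit:
jog_arm --pt "0.01175 -0.0365 0.015 0" --pt "0.0235 -0.073 0.03 0" --pt "0.03525 -0.1095 0.045 0" --pt "0.047 -0.146 0.06 0" --pt "0.05875 -0.1825 0.075 0"

```text
time: 3.03
tool_pos: [0.5921, 0.3261, 0.1548]
tool_rot: [0.0, 1.0, -0.001, 0.0]
contact_force: [0.6, 0.2, 0.1]
gripper_width: -0.0
```

Emit:
jog_arm --pt "0 0 0.03 0" --pt "0 0 0.06 0" --pt "0 0 0.08 0" --pt "0 0 0.08 0"

```text
time: 3.37
tool_pos: [0.5876, 0.3229, 0.0689]
tool_rot: [0.002, 1.0, -0.001, -0.005]
contact_force: [-0.7, -1.5, -0.6]
gripper_width: -0.004
```

```bash
python3 - <<'E'
from h import *
print(manip.state()['tool_pos'])
im,c=grab('wrist','w_key')
K=[[.5886,.3279,.0625],[.5239,.3206,.0625],[.4592,.3132,.0625]]
p=proj(c,K); print(p)
for q in p:
  if 0<q[0]<640 and 0<q[1]<400: cv2.drawMarker(im,tuple(int(a) for a in q),(255,0,255),0,8)
cv2.imwrite('pics/w_key_c.png',cv2.cvtColor(im,cv2.COLOR_RGB2BGR))
E
```

```text
[0.5876367  0.32294932 0.06890087]
[[307.23265314 250.32230767]
 [321.00531578 349.53920003]
 [332.27842218 429.94711028]]
```

View pics/w_key_c.png

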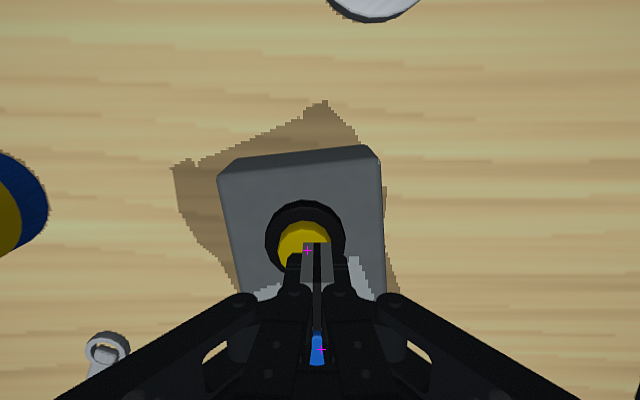

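Wrist view: the yellow key, inside a black collar, is centred at about (305,245). The shut fingertips hang just over its right and near edge at (317,250). I'll check the settled state.

```bash
python3 - <<'E'
from h import *
s=manip.state(); print(s['time'],s['tool_pos'],s['contact_force'],s['tool_rot'],s['joint_vel'].round(3))
im,c=load('w_key'); print(proj(c,[s['tool_pos']]), onz(c,[(305,243),(305,243)],[.0625,.056]))
x=im[190:290,260:360]; h=cv2.cvtColor(x,cv2.COLOR_RGB2HSV).astype(int)
m=(h[...,0]>18)&(h[...,0]<38)&(h[...,1]>140)&(h[...,2]>90); v,u=np.nonzero(m); print(u.min()+260,u.max()+260,v.min()+190,v.max()+190)
E
```

```text
3.4167 [0.58906695 0.32370174 0.07217843] [0.00984575 0.33603008 0.27522996] [ 0.00160442  0.9999931  -0.00105593 -0.00318044] [ 0.006 -0.057 -0.054  0.004  0.005  0.007]
[[315.35913231 259.09583133]] [[0.59283003 0.32900069 0.0625    ]
 [0.58945392 0.3292343  0.056     ]]
278 328 221 267
```

Emit:
jog_arm --pt "0.001 0 0.003 0" --pt "0.001 0 0.006 0" --pt "0.001 0 0.01 0" --pt "0.001 0 0.014 0" --pt "0.001 0 0.014 0"

```text
time: 3.83
tool_pos: [0.5922, 0.3266, 0.0635]
tool_rot: [-0.0, 1.0, -0.0, 0.002]
contact_force: [2.3, -0.9, 3.9]
gripper_width: 0.0
```

Emit:
jog_arm --pt "0 0 0.002 0" --pt "0 0 0.004 0" --pt "0 0 0.004 0"

```text
time: 4.08
tool_pos: [0.5923, 0.3267, 0.061]
tool_rot: [-0.0, 1.0, 0.0, 0.002]
contact_force: [0.1, -3.3, 9.3]
gripper_width: 0.002
```

Emit:
jog_arm --pt "0 0 0.002 0" --pt "0 0 0.004 0" --pt "0 0 0.004 0"

```text
time: 4.33
tool_pos: [0.5924, 0.3268, 0.0607]
tool_rot: [0.0, 1.0, 0.0, 0.001]
contact_force: [-8.3, -6.0, 24.4]
gripper_width: 0.002
```

```bash
python3 - <<'E'
from h import *
im,c=grab('side','s_press'); a,_=load('side0')
cr=np.hstack([x[145:205,235:335] for x in (a,im)]); 
w,_=grab('wrist','w_press'); cr=np.vstack([cv2.resize(cr,(800,240),interpolation=cv2.INTER_CUBIC),cv2.resize(np.hstack([load('w_key')[0][190:290,230:380],w[190:290,230:380]]),(800,267),interpolation=cv2.INTER_CUBIC)])
cv2.imwrite('pics/press_c.png',cv2.cvtColor(cr,cv2.COLOR_RGB2BGR)); print(manip.state()['contact_force'])
E
```

```text
[-8.20293943 -6.32877585 23.99276118]
```

View pics/press_c.png

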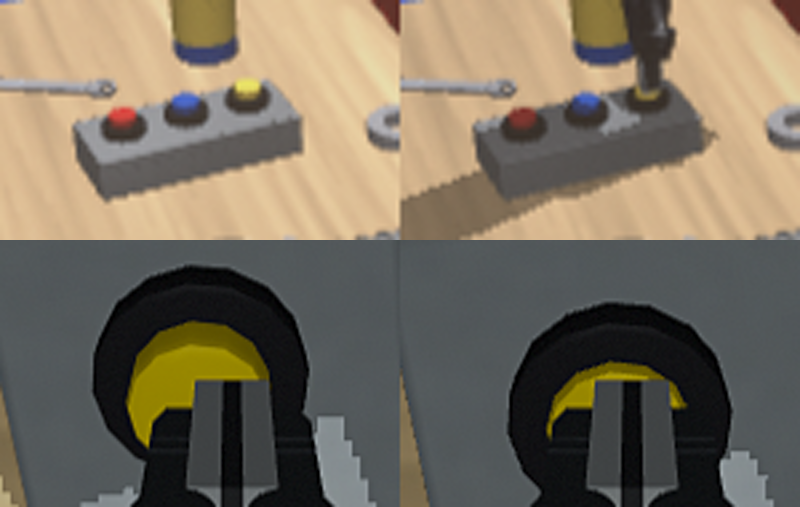

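The yellow key is visibly down at bottom, with the fingertips on the key and not the collar. Next is the blue key.

Emit:
jog_arm --pt "0 0 -0.02 0" --pt "0 0 -0.035 0" --pt "-0.032 0.003 -0.035 0" --pt "-0.0645 0.0065 -0.035 0" --pt "-0.0645 0.0065 -0.035 0"

```text
time: 4.85
tool_pos: [0.5195, 0.3191, 0.0864]
tool_rot: [0.001, 1.0, 0.001, -0.004]
contact_force: [-0.5, -0.4, -0.8]
gripper_width: 0.001
```

Emit:
jog_arm --pt "0 0 0 0" --pt "0 0 0.01 0" --pt "0 0 0.018 0" --pt "0 0 0.022 0" --pt "0 0 0.026 0"

```text
time: 5.27
tool_pos: [0.5266, 0.3199, 0.0625]
tool_rot: [0.0, 1.0, -0.0, -0.001]
contact_force: [-1.9, -0.8, 3.8]
gripper_width: -0.002
```

Emit:
jog_arm --pt "0 0 0.003 0" --pt "0 0 0.005 0" --pt "0 0 0.007 0" --pt "0 0 0.008 0" --pt "0 0 0.008 0"

```text
time: 5.68
tool_pos: [0.5268, 0.3201, 0.0606]
tool_rot: [0.001, 1.0, -0.0, -0.001]
contact_force: [-15.3, -8.1, 28.7]
gripper_width: 0.003
```

```bash
python3 - <<'E'
from h import *
w,_=grab('wrist','w_press2'); s=manip.state(); print(s['tool_pos'],s['contact_force'])
x=w[150:330,200:440]
cv2.imwrite('pics/press2_c.png',cv2.cvtColor(cv2.resize(x,None,fx=3,fy=3,interpolation=cv2.INTER_CUBIC),cv2.COLOR_RGB2BGR))
E
```

```text
[0.52682308 0.3201221  0.0606523 ] [-14.26782838  -7.9603812   28.77014961]
```

View pics/press2_c.png

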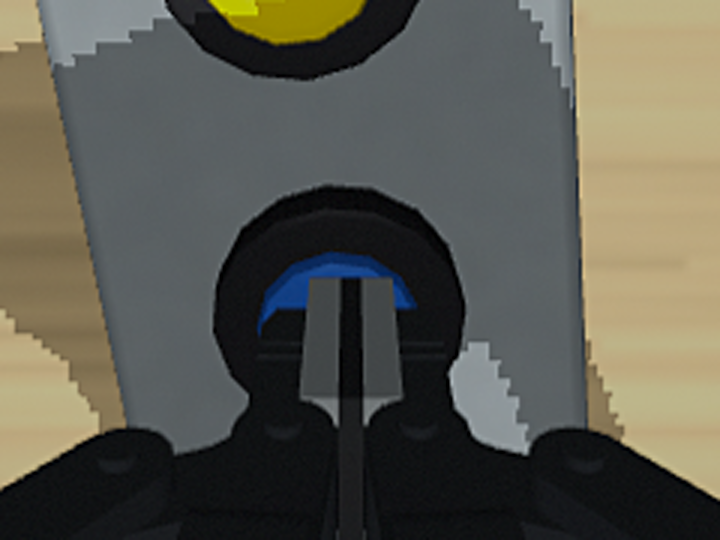

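Blue is fully down and yellow is back up. Now rising and travelling to the stub.

Emit:
jog_arm --pt "0 0 -0.038 0" --pt "0 0 -0.076 0" --pt "0 0 -0.114 0" --pt "0 0 -0.15 0" --pt "0.002 0.04 -0.155 0"

```text
time: 6.15
tool_pos: [0.5318, 0.2854, 0.2195]
tool_rot: [-0.004, 1.0, 0.003, 0.007]
contact_force: [1.5, 0.1, 1.0]
gripper_width: -0.0
```

Emit:
jog_arm --pt "0.002 0.04 0 0" --pt "0.004 0.08 0 0" --pt "0.006 0.12 0 0" --pt "0.008 0.16 0 0" --pt "0.01 0.2 0 0"

```text
time: 6.57
tool_pos: [0.5383, 0.0782, 0.2102]
tool_rot: [-0.0, 1.0, -0.0, 0.0]
contact_force: [0.9, 0.3, -0.5]
gripper_width: -0.0
```

Emit:
jog_arm --pt "0.002 0.04 0 0" --pt "0.004 0.08 0 0" --pt "0.006 0.12 0 0" --pt "0.008 0.16 0 0" --pt "0.01 0.2 0 0" --fingers 1

```text
time: 6.98
tool_pos: [0.5482, -0.1222, 0.2102]
tool_rot: [0.0, 1.0, -0.0, 0.0]
contact_force: [1.8, -0.3, 1.0]
gripper_width: 0.713
```

Emit:
jog_arm --pt "0.002 0.04 0 0" --pt "0.004 0.08 0 0" --pt "0.006 0.12 0 0" --pt "0.008 0.16 0 0" --pt "0.01 0.2 0 0"

```text
time: 7.4
tool_pos: [0.558, -0.3224, 0.2099]
tool_rot: [-0.0, 1.0, -0.0, 0.0]
contact_force: [1.1, -0.4, 0.3]
gripper_width: 1.001
```

Emit:
jog_arm --pt "0.002 0.006 0 -6.6" --pt "0.002 0.006 0 -6.6" --pt "0.002 0.006 0 -6.6" --pt "0.002 0.006 0 -6.6" --pt "0.002 0.006 0 -6.6"

```text
time: 7.82
tool_pos: [0.5603, -0.3246, 0.2102]
tool_rot: [-0.0, 0.998, 0.057, -0.0]
contact_force: [-0.1, 1.1, -0.2]
gripper_width: 0.999
```

```bash
python3 - <<'E'
from h import *
s=manip.state(); print(s['tool_pos'],s['tool_rot'],s['contact_force'],s['joint_pos'])
im,c=grab('wrist','w_stub2')
u,v=proj(c,[.5595,-.3245,.1])[0].astype(int)
x0,y0=u-80,v-75; cr=im[y0:y0+150,x0:x0+160]; print(x0,y0)
cv2.imwrite('pics/w_stub2_c.png',cv2.cvtColor(cv2.resize(cr,None,fx=4,fy=4,interpolation=cv2.INTER_CUBIC),cv2.COLOR_RGB2BGR))
E
```

```text
[ 0.56031953 -0.32464295  0.21019242] [-1.69148891e-04  9.98345543e-01  5.74990848e-02 -5.33187368e-05] [-0.12514555  1.09685641 -0.16909761] [-6.40043194e-01  1.18442436e-01  1.57858091e+00  1.92295370e-04
  1.44486834e+00  8.15667320e-01]
236 117
```

View pics/w_stub2_c.png

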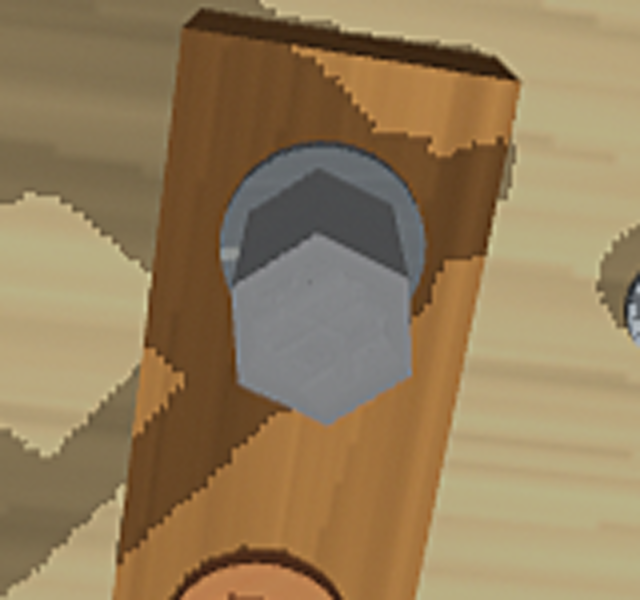

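The hexagon's left and right flats are now almost parallel to the pads. Vertices are at about (319,234), (408,277), (411,376), (330,425), (240,384) and (232,290), with the white flange mark at (229,254). One last check of the fit.

```bash
python3 - <<'E'
from h import *
im,c=load('w_stub2')
V=np.array([(319,234),(408,277),(411,376),(330,425),(240,384),(232,290)],float)
uv=(V+.5)/4-.5+[236,117]
P=onz(c,uv,[.118]*6); C=P.mean(0); d=(P-C)[:,:2]; print(C,np.linalg.norm(d,axis=1)*1e3)
a=np.degrees(np.arctan2(d[:,1],d[:,0])); print(a%60); m=np.degrees(np.angle(np.mean(np.exp(6j*np.radians(a)))))/6
print('flat normals mod60',(m+30)%60)
F=(np.array([(220,243),(425,243)])+.5)/4-.5+[236,117]; print(onz(c,F,[.058]*2).mean(0))
E
```

```text
[ 0.55922214 -0.32448764  0.118     ] [19.63419408 19.62681709 19.40761628 19.52458434 19.56493988 19.45496869]
[ 8.97096228 11.21269313  8.72087743 10.47959232  9.96276612 10.5342074 ]
flat normals mod60 39.98044541354973
[ 0.56068529 -0.32407698  0.058     ]
```

Emit:
jog_arm --pt "-0.001 0 0.03 -3.4" --pt "-0.001 0 0.06 -3.4" --pt "-0.001 0 0.09 -3.4" --pt "-0.001 0 0.11 -3.4" --pt "-0.001 0 0.125 -3.4"

```text
time: 8.28
tool_pos: [0.5581, -0.3241, 0.0825]
tool_rot: [-0.001, 0.996, 0.087, -0.001]
contact_force: [-0.9, -0.5, 0.2]
gripper_width: 0.997
```

Emit:
jog_arm --pt "0 0 0.008 0" --pt "0 0 0.014 0" --pt "0 0 0.016 0" --pt "0 0 0.016 0" --pt "0 0 0.016 0"

```text
time: 8.7
tool_pos: [0.56, -0.3266, 0.0709]
tool_rot: [0.001, 0.996, 0.087, 0.001]
contact_force: [-0.4, -0.2, 0.5]
gripper_width: 1.001
```

Emit:
jog_arm --pt "0 0 0 0" --pt "0 0 0 0" --pt "0 0 0 0" --pt "0 0 0 0" --pt "0 0 0 0" --fingers 0

```text
time: 9.12
tool_pos: [0.5594, -0.326, 0.0698]
tool_rot: [-0.0, 0.996, 0.087, 0.0]
contact_force: [0.3, 1.9, 7.4]
gripper_width: 0.389
```

Emit:
jog_arm --pt "0 0 0 0" --pt "0 0 0 0" --pt "0 0 0 0" --pt "0 0 0 0" --pt "0 0 0 0"

```text
time: 9.53
tool_pos: [0.5594, -0.326, 0.0698]
tool_rot: [-0.0, 0.996, 0.087, 0.0]
contact_force: [-2.3, 3.7, 5.9]
gripper_width: 0.392
```

Emit:
jog_arm --pt "0 0 -0.012 0" --pt "0 0 -0.03 0" --pt "0 0 -0.06 0" --pt "0 0 -0.09 0" --pt "0 0 -0.12 0"

```text
time: 9.95
tool_pos: [0.558, -0.3257, 0.1888]
tool_rot: [-0.001, 0.996, 0.087, -0.001]
contact_force: [1.2, -0.6, -2.7]
gripper_width: 0.392
```

Emit:
jog_arm --pt "0 0 -0.01 0" --pt "0 0 -0.01 0" --pt "0 0 -0.01 0" --pt "0 0 -0.01 0"

```text
time: 10.28
tool_pos: [0.5578, -0.3252, 0.1958]
tool_rot: [-0.002, 0.996, 0.087, -0.002]
contact_force: [0.1, 0.2, -4.7]
gripper_width: 0.39
```

```bash
python3 - <<'E'
from h import *
from scipy.spatial.transform import Rotation as Ro
s=manip.state(); print(s['tool_pos'],s['tool_rot'],s['contact_force'],s['gripper_width'])
q=s['tool_rot']; R=Ro.from_quat(np.r_[q[1:],q[0]]).as_matrix(); print(R.T@(np.array([.4750,-.0358,s['tool_pos'][2]])-s['tool_pos']))
im,c=grab('wrist','w_held')
p=s['tool_pos']; u,v=proj(c,p)[0].astype(int); print(u,v)
cr=im[v-130:v+70,u-130:u+130]
cv2.imwrite('pics/w_held_c.png',cv2.cvtColor(cv2.resize(cr,None,fx=3,fy=3,interpolation=cv2.INTER_CUBIC),cv2.COLOR_RGB2BGR))
E
```

```text
[ 0.55776051 -0.32515937  0.1957981 ] [-0.00167091  0.99620358  0.08701568 -0.00197708] [ 0.14260087  0.19851189 -4.70489807] 0.390016469665204
[-0.03133825 -0.29932355  0.00121383]
316 258
```

View pics/w_held_c.png

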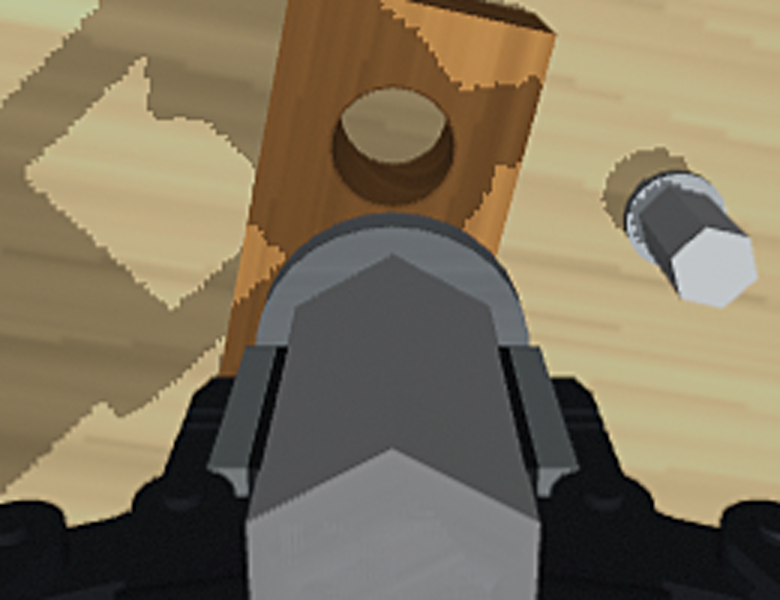

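The stub is held square in the jaws and symmetric about column 393 of the crop. Its flange front is at (393,228) and the front vertex of the hexagon's top is at (393,448). From these I'll get the stub's offset in the tool frame.

```bash
python3 - <<'E'
from h import *
from scipy.spatial.transform import Rotation as Ro
im,c=load('w_held'); s=manip.state(); q=s['tool_rot']; R=Ro.from_quat(np.r_[q[1:],q[0]]).as_matrix(); p=s['tool_pos']
w=lambda a:(np.array(a,float)+.5)/3-.5+[316-130,258-130]
o,r=ray(c,[w((393,448)),w((393,228)),w((246,520)),w((540,521))]); o=R.T@(o-p); r=r@R
for i,(z) in enumerate([-.0482,.0118,-.0482,-.0482]):
    print(o+r[i]*(z-o[2])/r[i,2])
print('front vertex expect x .01963, flange .0245')
# goal for current (settled) pose
print(s['tool_pos'], 'yaw', np.degrees(np.arctan2(R[1,0],R[0,0])))
g=R.T@(np.array([.4750,-.0358,p[2]])-p);print(g)
E
```

```text
[ 2.00267074e-02 -7.26957327e-06 -4.82000000e-02]
[2.47620257e-02 3.01621872e-05 1.18000000e-02]
[ 0.01045227 -0.01707349 -0.0482    ]
[ 0.01031103  0.01706863 -0.0482    ]
front vertex expect x .01963, flange .0245
[ 0.55767045 -0.32508101  0.19553278] yaw 9.98289904602094
[-0.03127044 -0.29922943  0.0013471 ]
```

Emit:
jog_arm --pt "-0.002 -0.018 0 0" --pt "-0.006 -0.055 0 0" --pt "-0.01 -0.092 0 0" --pt "-0.014 -0.129 0 0" --pt "-0.018 -0.166 0 0"

```text
time: 10.75
tool_pos: [0.5107, -0.1638, 0.1964]
tool_rot: [-0.001, 0.996, 0.087, -0.002]
contact_force: [0.7, 0.6, -3.3]
gripper_width: 0.389
```

Emit:
jog_arm --pt "-0.004 -0.037 0 0" --pt "-0.008 -0.074 0 0" --pt "-0.012 -0.111 0 0" --pt "-0.0137 -0.128 0 0" --pt "-0.0137 -0.133 0 0"

```text
time: 11.17
tool_pos: [0.4739, -0.0342, 0.1967]
tool_rot: [-0.001, 0.996, 0.089, -0.002]
contact_force: [0.7, 0.1, -4.3]
gripper_width: 0.391
```

Emit:
jog_arm --pt "0 0 0.005 0" --pt "0 0 0.01 0" --pt "0 0 0.01 0" --pt "0 0 0.01 0" --pt "0 0 0.01 0"

```text
time: 11.58
tool_pos: [0.4761, -0.038, 0.1889]
tool_rot: [-0.0, 0.996, 0.086, -0.0]
contact_force: [-0.2, 0.2, -4.7]
gripper_width: 0.39
```

```bash
python3 - <<'E'
from h import *
from scipy.spatial.transform import Rotation as Ro
s=manip.state(); q=s['tool_rot']; R=Ro.from_quat(np.r_[q[1:],q[0]]).as_matrix(); p=s['tool_pos']
print(p,s['joint_vel'].round(3),'yaw', np.degrees(np.arctan2(R[1,0],R[0,0])),R[:,2]); st=p+R@[.0004,0,0.02]
print(R.T@(np.array([.4750,-.0358,st[2]])-st),s['contact_force'])
E
```

```text
[ 0.47614782 -0.03802676  0.18890704] [ 0.004 -0.01  -0.007 -0.     0.001  0.001] yaw 9.897147043790989 [-8.20315030e-04 -2.54694567e-06 -9.99999664e-01]
[-1.13182633e-03 -2.38813836e-03  1.24585810e-06] [-0.23257625  0.22329552 -4.73061113]
```

Emit:
jog_arm --pt "-0.0011 -0.0024 0 0" --pt "-0.0011 -0.0024 0.005 0" --pt "-0.0011 -0.0024 0.012 0" --pt "-0.0011 -0.0024 0.018 0" --pt "-0.0011 -0.0024 0.018 0"

```text
time: 12.0
tool_pos: [0.4733, -0.0347, 0.169]
tool_rot: [-0.001, 0.996, 0.087, -0.002]
contact_force: [-0.5, 0.6, -4.0]
gripper_width: 0.391
```

Emit:
jog_arm --pt "0 0 0.003 0" --pt "0 0 0.006 0" --pt "0 0 0.009 0" --pt "0 0 0.012 0" --pt "0 0 0.012 0"

```text
time: 12.42
tool_pos: [0.4741, -0.0348, 0.1585]
tool_rot: [-0.0, 0.996, 0.087, -0.001]
contact_force: [0.0, -0.2, -3.4]
gripper_width: 0.386
```

Emit:
jog_arm --pt "0 0 0.003 0" --pt "0 0 0.005 0" --pt "0 0 0.007 0" --pt "0 0 0.009 0" --pt "0 0 0.009 0"

```text
time: 12.83
tool_pos: [0.4743, -0.0348, 0.1497]
tool_rot: [-0.0, 0.996, 0.087, -0.0]
contact_force: [-1.0, 0.5, -4.1]
gripper_width: 0.391
```

The stub is below the unmeshed rest height with no contact force, so the splines are entering. Continuing down.

Emit:
jog_arm --pt "0 0 0.002 0" --pt "0 0 0.004 0" --pt "0 0 0.006 0" --pt "0 0 0.008 0" --pt "0 0 0.008 0"

```text
time: 13.25
tool_pos: [0.4749, -0.035, 0.143]
tool_rot: [0.0, 0.996, 0.087, 0.0]
contact_force: [-2.2, 0.6, 4.6]
gripper_width: 0.39
```

Emit:
jog_arm --pt "0 0 0.002 0" --pt "0 0 0.004 0" --pt "0 0 0.006 0" --pt "0 0 0.007 0" --pt "0 0 0.007 0"

```text
time: 13.67
tool_pos: [0.475, -0.0349, 0.136]
tool_rot: [0.0, 0.996, 0.087, 0.0]
contact_force: [-3.1, -0.0, 7.2]
gripper_width: 0.39
```

Emit:
jog_arm --pt "0 0 0.001 0" --pt "0 0 0.002 0" --pt "0 0 0.003 0" --pt "0 0 0.003 0" --pt "0 0 0.003 0"

```text
time: 14.08
tool_pos: [0.4751, -0.035, 0.1348]
tool_rot: [0.0, 0.996, 0.087, 0.0]
contact_force: [-7.7, 2.0, 14.1]
gripper_width: 0.392
```

Emit:
jog_arm --pt "0 0 0.001 0" --pt "0 0 0.002 0" --pt "0 0 0.002 0" --pt "0 0 0.002 0" --pt "0 0 0.002 0"

```text
time: 14.5
tool_pos: [0.4752, -0.035, 0.1348]
tool_rot: [0.0, 0.996, 0.087, 0.0]
contact_force: [-13.4, 1.9, 25.0]
gripper_width: 0.392
```

```bash
python3 - <<'E'
from h import *
w,_=grab('wrist','w_fin'); d,_=grab('side','s_fin'); st=manip.state(); print(st['tool_pos'],st['contact_force'],st['gripper_width'],st['joint_vel'].round(4))
a=cv2.resize(w[110:260,216:416],(560,420),interpolation=cv2.INTER_CUBIC); b=cv2.resize(d[170:260,240:291],(238,420),interpolation=cv2.INTER_CUBIC) if 0 else cv2.resize(d[170:290,250:318],(238,420),interpolation=cv2.INTER_CUBIC)
cv2.imwrite('pics/fin_c.png',cv2.cvtColor(np.hstack([a,b]),cv2.COLOR_RGB2BGR))
E
```

```text
[ 0.47515082 -0.03500072  0.13480847] [-13.29301504   2.58954737  25.00366615] 0.393247088808134 [-0.0001  0.0012  0.001  -0.0005  0.003  -0.0004]
```

View pics/fin_c.png

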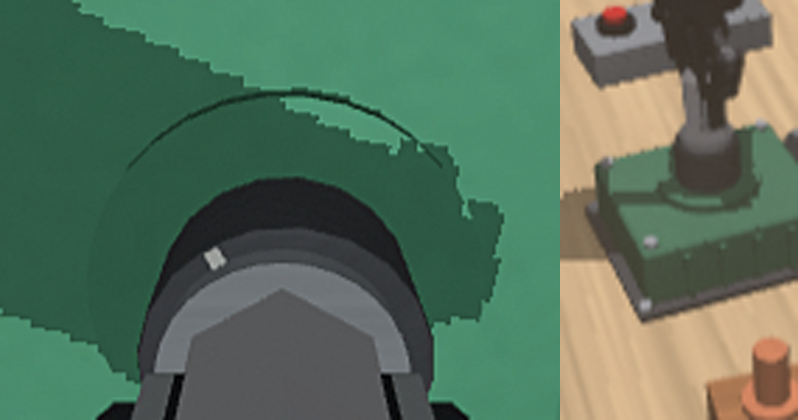

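The flange lies flush and concentric on the hub face, and the round stub is untouched at the lower right. Force and pose are steady, so I'm handing in.

```bash
python3 -c "
from plant import manip; print(manip.job_done()); s=manip.state(); print(s['time'],s['tool_pos'],s['contact_force'],s['gripper_width'])"
```

```text
the job is handed in; nothing more can be done
None
the job is handed in; nothing more can be done
```

The job is done and handed in at about 14.6 s of the 56 s allowed. I could not read the joint values or a verdict, so the key and ejector travels are inferred from force, height and pictures.

- **Keys:** I pressed yellow and then blue to their stops, at 24 N and 29 N with the tool no longer sinking. The pictures show each one down, and yellow back up while blue was pressed. I did not touch the red key or look at blue again after releasing it.
- **Stub:** I gripped the large splined stub across two flats, with the jaws 33 mm apart on a 34 mm shank. Its splines already matched the hub slots (both at 40°), so it went in without turning.
- **Last checks:**
  - The tool stopped at z = 0.1348 m, which is the height worked out for the flange flush on the hub face.
  - It was pushing down with 25 N, about 18 N of it net on the hub, with the stub held and at rest.
  - The pictures show the flange concentric on the hub ring, and the round stub still in the stand.
- **Disagreement:** About 13 N of sideways force along x remained while pressing home. The measured centre stayed within about 1 mm of my hub estimate.
- **Not checked:** I did not measure the other bystanders again; the force readings showed no sign of an unexpected contact.

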